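# Load a notebook disk into the bench disk eraser and shut it

### The job

Get the bench disk eraser ready to wipe the loose notebook disk: slide the eraser's steel shutter fully open, lay the disk (do not drop it) flat between the corner stops of the sloping bay with its long side running up the slope, and slide the shutter back over it until it is fully shut. Do not force the shutter against the disk, and leave the other things on the bench where they are.

Things in the scene. Friction and masses are not known exactly. Their poses are not given: they have to be found in the camera images.
- disk: the loose 2.5-inch notebook hard disk: a flat silver-grey box, 70 mm (its x) by 100 mm (its y), 8 mm thick in contact (10 mm by eye), 0.1 kg, lying flat on the bench beside the eraser, to its left or its right. Origin at the centre of its underside, z up out of its label face. Grasp it across the 70 mm, at the middle of its long sides.
- eraser: the bench disk eraser, fixed: a console 146 mm wide (its y), 240 mm long, dark plinth, light grey face that slopes 28 degrees up along its length, from 50 mm to 176 mm high; it stands side-on to the robot, low end to the right. Origin on the bench under the middle; x to the high end, z up. Lower half: the disk bay; upper half: a flat deck where the shutter parks. Side rails stand 9 mm proud.
- cradle: the disk's seat in the bay. Origin at the centre of the seat plane, 12 mm below the face; x up the slope, along the shutter's slide; y across; z out of the face (28 degrees from vertical). The disk's underside rests at z = 0 on two ribs, its 100 mm along x, either way round. Corner stops 7 mm high leave a pocket of 108 (x) by 78 mm (y); a disk riding on a stop blocks the shutter.
- bay (a point): the middle of the bay's mouth, level with the face, 12 mm above the cradle's origin; axes as the eraser's. Inside, the bay is 116 mm long (cradle x) and 124 mm wide (cradle y), its floor 6 mm below the seat; between the corner stops 66 mm (x) of each long side of the disk is free for the fingers.
- shutter (a joint): how far the steel shutter is slid open, in m: 0 = shut over the bay (against the stop at the low end), 0.122 = fully open, parked over the upper deck. It opens up the slope, along the cradle's +x. It starts part or fully shut, stays where it is left, and drags with 3.5 N friction (it weighs 0.25 kg).
- shutter_grip (a point): middle of the top edge of the black grip bar on the shutter; axes as the cradle's. The bar is 64 mm long (y), 12 mm thick (x), 28 mm high from the plate to this point (z), with a 2 mm high foot 26 mm wide round it. Steel plate 124 (x) by 134 mm (y), 3 mm thick, bar in its middle; its underside runs 1 mm above the face and 5 mm above a disk that lies properly in its seat.
- heatsink: bystander: finned aluminium heatsink, 58 x 62 x 30 mm, on the other side of the eraser from the disk (they change places). Origin at the centre of its underside.
- pliers: bystander: red-handled pliers, 54 x 145 x 12 mm, lying at the right front. Origin at the centre of the underside.
- marker: bystander: black marker pen, 130 mm long, lying at the left front edge. Origin at the centre of the underside.

How it is judged:
By the outcome, as a careful person would: the job done as asked, in the order asked, and still so for the second after the job is handed in, with the robot touching nothing.
It also fails if it takes over 70 s, if anything falls off the work surface, if the arm or the gripper's body presses on something with over 40 N, if the wrist force passes 120 N, or if a joint passes its speed limit or range.

### The arm

A 7-joint arm with a two-finger parallel gripper is mounted at the origin on a cart in front of the work surface, level with it; the furniture and walls round the work are solid. World frame = base frame: x ahead of the robot, y to its left, z up, the work surface at z = 0. Lengths are in m, angles in rad, forces in N, time in s.
With the tool pointing down it reaches from about 0.4 to 0.875 m from the base axis. Payload 6.5 kg.
Tool frame: the origin (TCP) lies at the very end of the fingers, on their centre line; the grasp point (between the pads) lies 19 mm behind it; z points along the fingers, y is the line along which they close (so a half turn about z gives the same grasp; the last joint's range is limited). The gripper opens to 85 mm and grips with 20 to 120 N. Pads are 22 mm wide; open, the fingers measure 114 mm over their backs; the gripper's body (76 mm by 85 mm) begins 54 mm behind the grasp point. The pads swing forward as they close: fully open they stand 13 mm farther back than shut.
Start: joints at [1.11, 0.536, -0.004, 1.538, 0.003, 1.067, -0.071], TCP at [0.25, -0.6, 0.231] pointing down, gripper open.
Joint ranges: [-2.7, 2.7], [-0.37, 2.16], [-1.27, 1.26], [0.24, 2.4], [-1.31, 4.45], [0.19, 1.91], [-2.76, 2.76]. Speed limits (rad/s): [2.39, 2.39, 3.14, 3.14, 3.14, 3.14, 3.14].

### API

Orientations are given as a 3x3 rotation matrix whose columns are the frame's x, y, z axes.
In Python, from rig import monitor, cams, ticket gives the robot as it stands.
- The arm moves only by the tool arm_command, never from a script. Its argument "increments" is a list of rows, each a list of 5 numbers: the shift along the world's x, y, z in mm, then the turn about the world's z in rad, then the finger opening in mm, from 0 to 85.4. A call has 1 to 20 rows; each row shifts and turns the commanded pose from where the row before left it; what a row does not reach is not made up. A row lasts 1/12 s, in which the tool goes at most 41.7 mm and 7.16 degrees, less where a joint would pass 70% of its speed; a pose out of reach is approached as far as the arm can. A call is refused whole if a number of a shift passes 41.7 or a number of a turn 0.125, either way. A call with a gripper value outside its range is refused whole. The fingers move at their own pace and stop on an object; "force" is the grip in N (left out, the last holds). Time passes only in rows, so rows that do not move let the fingers close. It gives the time, the measured TCP pose, the force, the opening and the grip force at its end, in the units of the state.
- monitor.observe(): the state, without advancing time (a new reading comes with each control period).
- cams.grab_frame(name): name is "scene" or "top"; returns the picture (400x640x3 uint8, red, green, blue); there is no depth.
- cams.calibration(name): a dict with "intrinsics" (3x3 intrinsics, pixels), "k1" (the pictures are not rectified: a ray, as slopes to the right and down, at radius r is drawn at 1 + k1 r^2 times it, then the intrinsics apply), "T" (4x4, takes a point from camera to world coordinates). Camera axes: x right, y down, z forward; pixel columns grow to the right and rows downward; lengths in m; the calibration is good to about 2 mm. A picture is of the moment at which its call begins. calibration takes no time and is no camera call.
- ticket.sign_off(): hands the job in; it is judged then, once.
The state is a dict: "time_s": time; "joint_positions": joint angles; "qvel": joint speeds; "effort": joint torques, N m; "position": TCP position; "tcp_rot": TCP orientation; "contact_force": force on the tool from outside, world axes, zero at the start; "torque": the same for the moment, N m; "gripper_width": finger opening in m; "grasp_force": force on a finger pad.
Only numpy, scipy, OpenCV 4.12 (cv2) and the standard library are available. Lean on these libraries where they do the work, as an engineer would, in place of code of your own. Each camera call takes 0.05 s, during which the arm holds its last target. There are 200 camera calls.

## Working session

There is one attempt and no reset: what is moved stays moved. The work goes in short steps, Python scripts to look and compute and a tool call to move; the robot and the scene stay as the last step left them, time stands still between calls to the robot, and variables do not carry over. Pictures are saved under pics/ and viewed, at most 10 in all, crops included, and the job is handed in when it is done.

Besides the shell and the picture viewer there is one more tool, called after "Call:" as name(argument=value, ...) on one line, values as JSON. arm_command: Moves the arm, as the interface text tells. Its arguments: {"type":"object","properties":{"increments":{"type":"array","items":{"type":"array","items":{"type":"number"}}},"force":{"type":"number"}},"required":["increments"]}

```bash
mkdir -p pics; python3 - <<'E'
from rig import monitor, cams
import cv2,numpy as np
s=monitor.observe();print(s)
for n in("scene","top"):
    cv2.imwrite(f"pics/{n}0.png",cams.grab_frame(n)[:,:,::-1]);print(n,cams.calibration(n))
E
```

```text
{'time_s': 0.0, 'joint_positions': array([ 1.10981044,  0.5371961 , -0.00444287,  1.53887802,  0.00261596,
        1.06733583, -0.07119761]), 'qvel': array([-0.00082314,  0.00024414,  0.00122276,  0.00051255,  0.00081616,
       -0.00090723, -0.00067331]), 'effort': array([ 1.04761762e-03, -5.83415473e+01,  1.04932152e+00, -2.59101748e+01,
        1.25263142e-02,  9.50538379e-03, -1.14984485e-05]), 'position': array([ 0.2497261 , -0.59940838,  0.23039178]), 'tcp_rot': array([[ 9.23045909e-01,  3.84688919e-01, -8.27939958e-04],
       [ 3.84689783e-01, -9.23044514e-01,  1.61133316e-03],
       [-1.44363425e-04, -1.80583452e-03, -9.99998359e-01]]), 'contact_force': array([-0.17572881,  0.00624911, -0.64105193]), 'torque': array([-0.00437539,  0.05418763, -0.01375992]), 'grasp_force': 0.0, 'gripper_width': 0.08533928684608456}
scene {'intrinsics': array([[512.20236671,   0.        , 315.0453023 ],
       [  0.        , 512.20236671, 205.71774293],
       [  0.        ,   0.        ,   1.        ]]), 'k1': -0.09366033001640188, 'T': array([[-0.73822048, -0.49821169,  0.45476986, -0.20622495],
       [-0.67444509,  0.55755361, -0.48400185,  0.58721528],
       [-0.0124232 , -0.66401738, -0.74761393,  1.1228717 ],
       [ 0.        ,  0.        ,  0.        ,  1.        ]])}
top {'intrinsics': array([[499.78604223,   0.        , 322.05422167],
       [  0.        , 499.78604223, 208.96591366],
       [  0.        ,   0.        ,   1.        ]]), 'k1': -0.133807540127975, 'T': array([[-0.01382611, -0.99418438,  0.1068001 ,  0.27590183],
       [-0.99983139,  0.01245519, -0.0134927 , -0.08369484],
       [ 0.01208402, -0.10696864, -0.99418896,  1.47674353],
       [ 0.        ,  0.        ,  0.        ,  1.        ]])}
```

View pictures.

View pics/scene0.png

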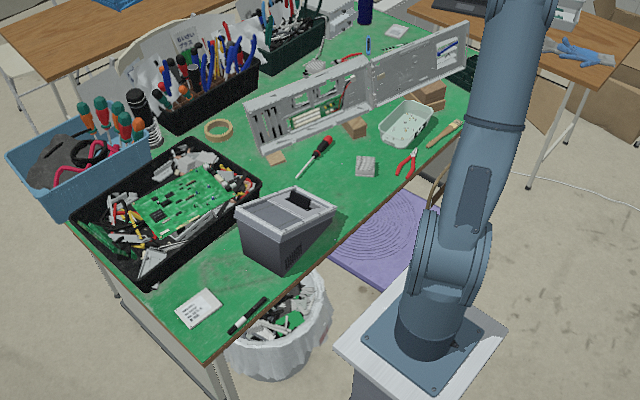

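View pics/top0.png

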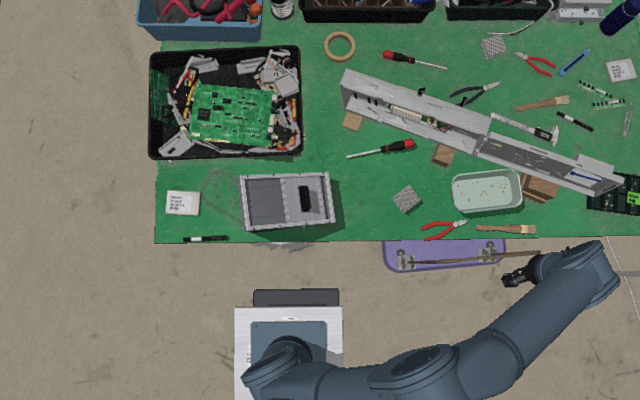

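The overview shows the disk at scene (198,308) / top (183,203), on the left of the eraser; eraser at scene (285,228) / top (287,202), high end left; heatsink at top (407,198). Enlarging both.

```bash
python3 - <<'E'
import cv2
a=cv2.imread("pics/top0.png")[160:250,155:345];cv2.imwrite("pics/topc.png",cv2.resize(a,None,fx=4,fy=4,interpolation=cv2.INTER_CUBIC))
a=cv2.imread("pics/scene0.png")[180:330,165:345];cv2.imwrite("pics/scc.png",cv2.resize(a,None,fx=4,fy=4,interpolation=cv2.INTER_CUBIC))
E
```

```text
(no output)
```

View pics/topc.png

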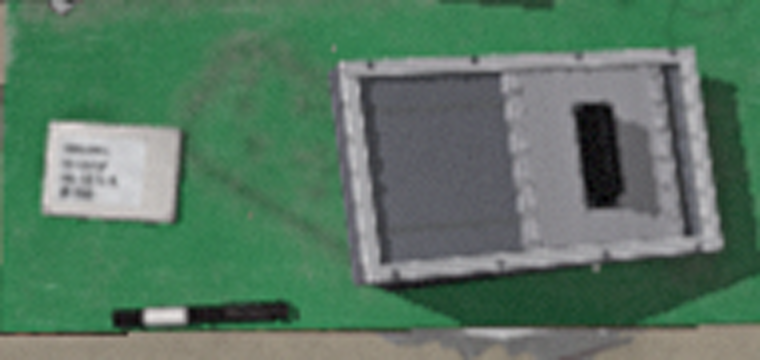

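View pics/scc.png

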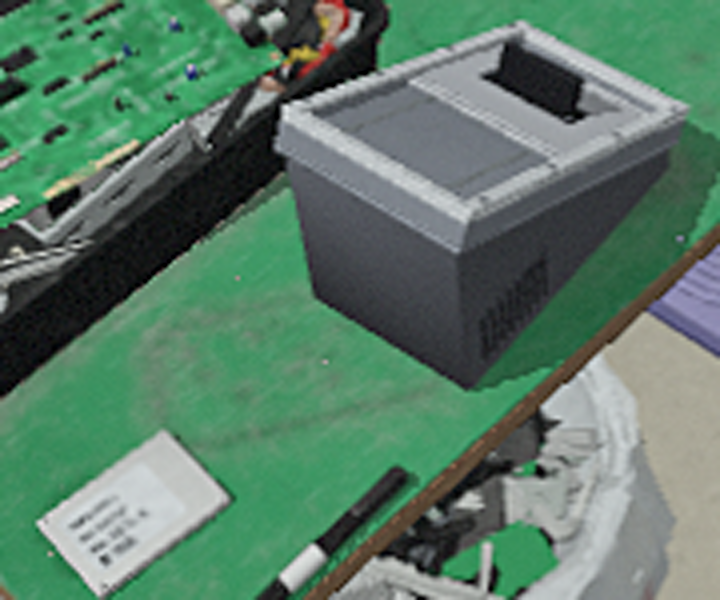

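Crops show clear corners: disk top face top-crop (48,122),(184,128),(177,222),(42,215); rail corners (338,64),(693,48),(720,245),(364,281); bar's low top edge (611,103)-(623,207); scene equivalents read likewise. The shutter is open a little (dark strip at low end).

```bash
cat > h.py <<'E'
from rig import monitor, cams
import numpy as np, cv2
def ray(n,px):
    c=cams.calibration(n);K=c["intrinsics"];d=np.array([c["k1"],0,0,0,0.])
    # k1 model equals OpenCV radial distortion
    p=cv2.undistortPoints(np.array([[px]],float),K,d)[0,0]
    return c["T"][:3,3],c["T"][:3,:3]@np.array([p[0],p[1],1])
def tri(a,b):
    (o1,d1),(o2,d2)=ray("top",a),ray("scene",b)
    d1=d1/np.linalg.norm(d1);d2=d2/np.linalg.norm(d2)
    t=np.linalg.lstsq(np.c_[d1,-d2],o2-o1,rcond=None)[0]
    p,q=o1+t[0]*d1,o2+t[1]*d2
    return (p+q)/2,np.linalg.norm(p-q)
def onz(n,px,z):
    o,d=ray(n,px);return o+d*(z-o[2])/d[2]
T=lambda u,v:((u+.5)/4-.5+155,(v+.5)/4-.5+160)
S=lambda u,v:((u+.5)/4-.5+165,(v+.5)/4-.5+180)
E
python3 - <<'E'
from h import *
np.set_printoptions(precision=4,suppress=True)
P={"d++":((48,122),(38,522)),"d+-":((184,128),(165,432)),"d--":((177,222),(232,497)),"d-+":((42,215),(103,595)),
"r++":((338,64),(283,105)),"r+-":((693,48),(520,22)),"r--":((720,245),(688,106)),"r-+":((364,281),(470,212)),
"b+":((611,103),(513,38)),"b-":((623,207),(585,73))}
R={}
for k,(a,b) in P.items():
    p,e=tri(T(*a),S(*b));R[k]=p;print(k,p*1000,round(e*1000,1), "z10" if k[0]!="d" else onz("top",T(*a),.01)*1000)
d=[R[k] for k in("d++","d+-","d--","d-+")];r=[R[k] for k in("r++","r+-","r--","r-+")]
print("disk c",np.mean(d,0),"eraser rail c",np.mean(r,0))
a=lambda v:np.degrees(np.arctan2(v[1],v[0]))
print("disk yaw long",a(d[0]-d[1]),a(d[3]-d[2]),"short",a(d[0]-d[3]),a(d[1]-d[2]))
print("eraser long",a(r[0]-r[1]),a(r[3]-r[2]),"short",a(r[0]-r[3]),a(r[1]-r[2]),"bar",a(R["b+"]-R["b-"]))
print([np.linalg.norm(x) for x in (r[0]-r[1],r[3]-r[2],r[0]-r[3],r[1]-r[2],d[0]-d[1],d[0]-d[3],R["b+"]-R["b-"])])
E
```

```text
d++ [495.1207 359.2116  14.7648] 0.5 [496.007  360.8294  10.    ]
d+- [491.5329 259.2723   5.8152] 2.6 [489.9423 257.3713  10.    ]
d-- [420.7253 262.75     9.5181] 2.6 [419.6823 261.7105  10.    ]
d-+ [425.8273 362.9562  13.3926] 0.2 [426.1155 363.9324  10.    ]
r++ [504.4501 114.396  191.9745] 0.8 z10
r+- [ 536.6326 -120.5492   60.359 ] 1.9 z10
r-- [ 393.4011 -138.1197   62.233 ] 0.0 z10
r-+ [362.0292  96.6775 190.2352] 0.7 z10
b+ [486.138  -63.1202 124.5739] 1.1 z10
b- [417.3612 -67.5452 135.4106] 8.9 z10
disk c [0.4583 0.311  0.0109] eraser rail c [ 0.4491 -0.0119  0.1262]
disk yaw long 87.94398216484463 87.08528051559041 short -3.093235096157457 -2.8118669822769764
eraser long 97.79974231061223 97.61038921296074 short 7.091710306631225 6.993635884332273 bar 3.6813033925018237
[np.float64(0.27121502490460103), np.float64(0.26925539704953194), np.float64(0.1435294482736911), np.float64(0.14431726170071213), np.float64(0.10040340546410864), np.float64(0.06940808779778904), np.float64(0.06976577219604965)]
```

Call:
arm_command(increments=[[11.4, 30, 1, 0.0725, 85], [11.4, 30, 1, 0.0725, 85], [11.4, 30, 1, 0.0725, 85], [11.4, 30, 1, 0.0725, 85], [11.4, 30, 1, 0.0725, 85], [11.4, 30, 1, 0.0725, 85], [11.4, 30, 1, 0.0725, 85], [11.4, 30, 1, 0.0725, 85], [11.4, 30, 1, 0.0725, 85], [11.4, 30, 1, 0.0725, 85], [11.4, 30, 1, 0.0725, 85], [11.4, 30, 1, 0.0725, 85], [11.4, 30, 1, 0.0725, 85], [11.4, 30, 1, 0.0725, 85], [11.4, 30, 1, 0.0725, 85], [11.4, 30, 1, 0.0725, 85], [11.4, 30, 1, 0.0725, 85], [11.4, 30, 1, 0.0725, 85]], force=30)

```text
time_s: 1.6
position: [0.4552, -0.0586, 0.2492]
tcp_rot: [[-0.132, 0.991, -0.0], [0.991, 0.132, -0.0], [-0.0, -0.0, -1.0]]
contact_force: [0.7, -0.4, -0.8]
gripper_width: 0.0849
grasp_force: 0.0
```

Call:
arm_command(increments=[[0, -1, -35, 0, 85], [0, 0, -35, 0, 85], [0, 0, -30, 0, 85], [0, 0, -15, 0, 85], [0, 0, -10, 0, 85], [0, 0, -7, 0, 85], [0, 0, -6, 0, 85], [0, 0, -5, 0, 85], [0, 0, 0, 0, 85]])

```text
time_s: 2.35
position: [0.4553, -0.0611, 0.1062]
tcp_rot: [[-0.129, 0.992, 0.0], [0.992, 0.129, -0.0], [-0.0, 0.0, -1.0]]
contact_force: [0.4, -0.0, 0.4]
gripper_width: 0.0851
grasp_force: 0.0
```

```bash
python3 - <<'E'
from h import *
a=cams.grab_frame("scene")[160:260,220:345,::-1];cv2.imwrite("pics/s1.png",cv2.resize(a,None,fx=6,fy=6,interpolation=cv2.INTER_CUBIC))
E
```

```text
(no output)
```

View pics/s1.png

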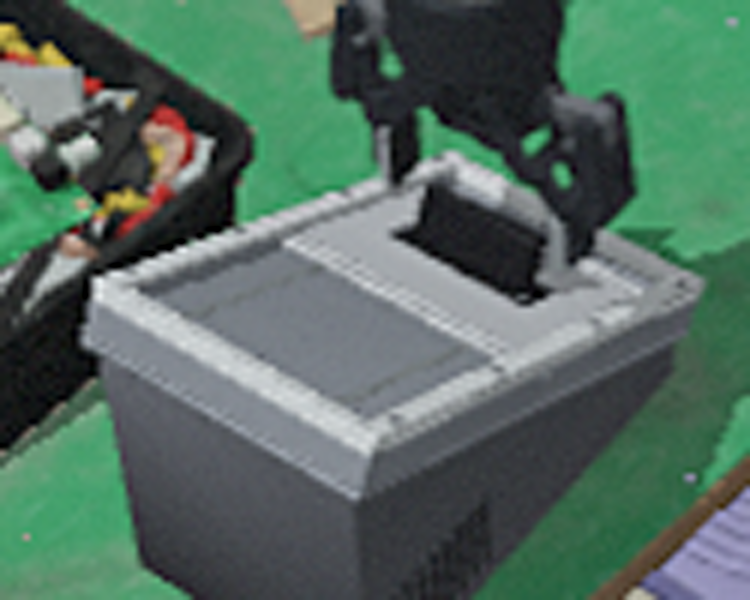

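The crop shows the fingers straddling the bar ends: tips at about (400,185) and (555,285), alongside the bar (430,200)-(545,290). Closing.

Call:
arm_command(increments=[[0, 0, 0, 0, 55], [0, 0, 0, 0, 55], [0, 0, 0, 0, 55], [0, 0, 0, 0, 55], [0, 0, 0, 0, 55], [0, 0, 0, 0, 55]], force=40)

```text
time_s: 2.9
position: [0.4569, -0.0614, 0.1075]
tcp_rot: [[-0.128, 0.992, 0.004], [0.992, 0.128, -0.001], [-0.001, 0.004, -1.0]]
contact_force: [1.2, -1.5, 5.9]
gripper_width: 0.0624
grasp_force: 42.8
```

Call:
arm_command(increments=[[1, 0, 1, 0, 55], [-0.6, 4.4, 2.3, 0, 55], [-1.1, 8.8, 4.7, 0, 55], [-1.1, 8.8, 4.7, 0, 55], [-1.1, 8.8, 4.7, 0, 55], [-1.1, 8.8, 4.7, 0, 55], [-1.1, 8.8, 4.7, 0, 55], [-1.1, 8.8, 4.7, 0, 55], [-1.1, 8.8, 4.7, 0, 55], [-0.6, 4.4, 2.3, 0, 55], [0, 0, 0, 0, 55]])

```text
time_s: 3.82
position: [0.4481, 0.0102, 0.1459]
tcp_rot: [[-0.129, 0.992, 0.002], [0.992, 0.129, -0.0], [-0.0, 0.002, -1.0]]
contact_force: [0.3, -1.4, 7.7]
gripper_width: 0.0619
grasp_force: 47.8
```

Call:
arm_command(increments=[[-0.6, 4.4, 2.3, 0, 55], [-0.6, 4.4, 2.3, 0, 55], [-0.4, 3, 1.6, 0, 55], [0, 0, 0, 0, 55]])

```text
time_s: 4.15
position: [0.4467, 0.021, 0.1517]
tcp_rot: [[-0.128, 0.992, 0.002], [0.992, 0.128, -0.0], [-0.001, 0.002, -1.0]]
contact_force: [2.4, -2.4, 6.1]
gripper_width: 0.0621
grasp_force: 47.6
```

Call:
arm_command(increments=[[-0.4, 3, 1.6, 0, 55], [0, 0, 0, 0, 55]])

```text
time_s: 4.32
position: [0.4464, 0.0238, 0.1532]
tcp_rot: [[-0.128, 0.992, 0.002], [0.992, 0.128, -0.001], [-0.001, 0.002, -1.0]]
contact_force: [3.1, -4.2, 4.9]
gripper_width: 0.0628
grasp_force: 47.5
```

Call:
arm_command(increments=[[-0.4, 3, 1.6, 0, 55], [0, 0, 0, 0, 55]])

```text
time_s: 4.48
position: [0.446, 0.0267, 0.1548]
tcp_rot: [[-0.128, 0.992, 0.002], [0.992, 0.128, -0.001], [-0.001, 0.002, -1.0]]
contact_force: [2.8, -3.1, 4.0]
gripper_width: 0.0621
grasp_force: 47.4
```

Call:
arm_command(increments=[[-0.4, 3, 1.6, 0, 55], [0, 0, 0, 0, 55]])

```text
time_s: 4.65
position: [0.4457, 0.0297, 0.1564]
tcp_rot: [[-0.128, 0.992, 0.002], [0.992, 0.128, -0.001], [-0.001, 0.002, -1.0]]
contact_force: [2.3, -3.6, 4.3]
gripper_width: 0.0623
grasp_force: 47.4
```

Call:
arm_command(increments=[[-0.4, 3, 1.6, 0, 55], [-0.4, 3, 1.6, 0, 55], [0, 0, 0, 0, 55]])

```text
time_s: 4.9
position: [0.4452, 0.0322, 0.158]
tcp_rot: [[-0.126, 0.992, 0.003], [0.992, 0.126, -0.004], [-0.004, 0.002, -1.0]]
contact_force: [12.8, -13.8, -18.9]
gripper_width: 0.062
grasp_force: 53.8
```

Call:
arm_command(increments=[[-0.4, 3, 1.6, 0, 55], [0, 0, 0, 0, 55]])

```text
time_s: 5.07
position: [0.4451, 0.0326, 0.1585]
tcp_rot: [[-0.122, 0.992, 0.002], [0.992, 0.122, -0.005], [-0.006, 0.002, -1.0]]
contact_force: [19.3, -18.9, -33.9]
gripper_width: 0.0615
grasp_force: 57.2
```

Call:
arm_command(increments=[[0.7, -5.5, -2.9, 0, 55], [0, 0, 0, 0, 55]])

```text
time_s: 5.23
position: [0.4454, 0.0315, 0.1576]
tcp_rot: [[-0.124, 0.992, 0.001], [0.992, 0.124, -0.001], [-0.001, 0.001, -1.0]]
contact_force: [6.2, -3.8, 1.4]
gripper_width: 0.0617
grasp_force: 60.9
```

Call:
arm_command(increments=[[0, 0, 0, 0, 85], [0, 0, 0, 0, 85], [0, 0, 0, 0, 85], [0, 0, 0, 0, 85], [0, 0, 10, 0, 85], [0, 0, 20, 0, 85], [0, 15, 30, 0, 85], [0, 30, 20, 0, 85], [0, 40, 0, 0, 85], [0, 40, 0, 0, 85], [0, 40, 0, 0, 85], [0, 40, 0, 0, 85], [0, 40, 0, 0, 85]])

```text
time_s: 6.32
position: [0.4434, 0.2806, 0.2386]
tcp_rot: [[-0.129, 0.992, 0.0], [0.992, 0.129, -0.0], [-0.0, 0.0, -1.0]]
contact_force: [0.0, -0.1, -0.8]
gripper_width: 0.0853
grasp_force: 0.0
```

```bash
python3 - <<'E'
from h import *
t=cams.grab_frame("top");s=cams.grab_frame("scene")
cv2.imwrite("pics/t2.png",t[:,:,::-1]);cv2.imwrite("pics/s2.png",s[:,:,::-1])
cv2.imwrite("pics/t2c.png",cv2.resize(t[163:238,230:345,::-1],None,fx=7,fy=7,interpolation=cv2.INTER_CUBIC)[:,:800])
cv2.imwrite("pics/s2c.png",cv2.resize(s[175:260,225:345,::-1],None,fx=6.5,fy=6.5,interpolation=cv2.INTER_CUBIC))
E
```

```text
(no output)
```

View pics/t2c.png

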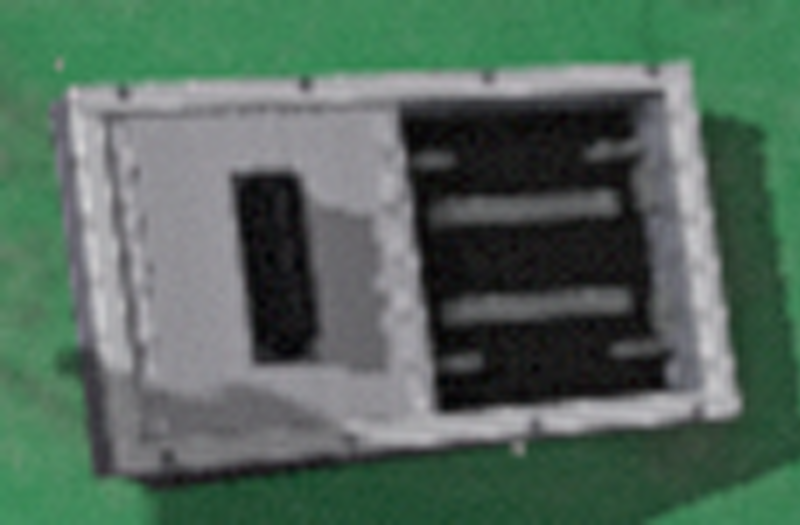

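View pics/s2c.png

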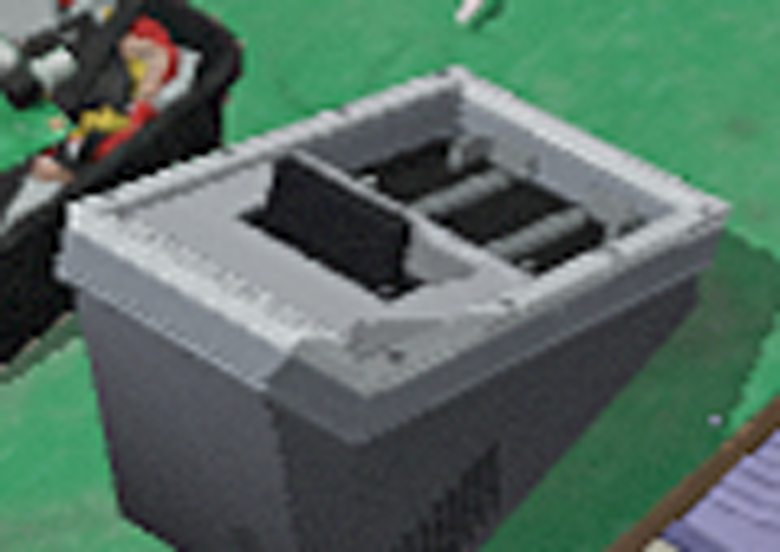

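The top crop shows the open bay: ribs ending (430,210)-(615,203) and (443,308)-(628,300), stops at (432,160),(612,150),(460,363),(640,348); bar low top edge (303,175)-(318,358). Scene crop: bar (288,150)-(412,222), rib low ends (508,178),(585,213).

```bash
cat >> h.py <<'E'
T2=lambda u,v:((u+.5)/7-.5+230,(v+.5)/7-.5+163)
S2=lambda u,v:((u+.5)/6.5-.5+225,(v+.5)/6.5-.5+175)
E
python3 - <<'E'
from h import *
np.set_printoptions(precision=1,suppress=True)
P={"ribA":((615,203),(508,178)),"ribB":((628,300),(585,213)),"bar+":((303,175),(290,150)),"bar-":((318,358),(412,222)),
"r++":((66,90),(68,208)),"r+-":((690,62),(458,68)),"r--":((740,412),(728,208)),"r-+":((100,475),(370,398))}
R={}
for k,(a,b) in P.items():
    p,e=tri(T2(*a),S2(*b));R[k]=p*1000;print(k,p*1000,round(e*1000,1))
yaw=np.radians(97.2);t=np.radians(28)
eh=np.array([np.cos(yaw),np.sin(yaw),0]);z=np.array([0,0,1.])
x=eh*np.cos(t)+z*np.sin(t);n=-eh*np.sin(t)+z*np.cos(t)
b=(R["bar+"]+R["bar-"])/2+6*x
print("bar top c",b,"cradle from bar",b-122*x-44*n)
rc=np.mean([R[k] for k in("r++","r+-","r--","r-+")],0);print("rail c",rc)
# ribs: plane through seat, iterate over assumed cradle height
for zc in (70,74,78):
    o=np.array([455,-68,zc.__float__()])
    out=[]
    for uv in ((430,210),(615,203),(443,308),(628,300),(432,160),(612,150),(460,363),(640,348)):
        c,d=ray("top",T2(*uv));c=c*1000
        out.append(c+d*((o-c)@n)/(d@n))
    out=np.array(out);print(zc,"ribs mid",out[:4].mean(0),"len",np.linalg.norm(out[0]-out[1]),"stops mid",out[4:].mean(0))
E
```

```text
ribA [478.5 -90.7  55.8] 1.0
ribB [437.9 -95.5  59.6] 1.1
bar+ [475.3  28.4 172.6] 2.5
bar- [407.9  24.6 177.7] 8.8
r++ [505.4 115.1 189.3] 0.7
r+- [ 536.9 -121.7   59.8] 0.8
r-- [ 393.  -139.4   59.4] 2.5
r-+ [360.5 101.7 184.4] 2.0
bar top c [441.   31.7 178. ] cradle from bar [451.9 -54.6  81.9]
rail c [449.  -11.1 123.2]
70 ribs mid [455.2 -55.9  76.4] len 84.1359360218429 stops mid [455.5 -58.6  74.9]
74 ribs mid [454.7 -55.9  80.4] len 83.89607662043555 stops mid [454.9 -58.7  78.9]
78 ribs mid [454.2 -56.   84.4] len 83.65621721902808 stops mid [454.4 -58.8  82.9]
```

Call:
arm_command(increments=[[7.3, 15.2, -20, -0.089, 85], [7.3, 15.2, -30, -0.089, 85], [0, 0, -35, 0, 85], [0, 0, -35, 0, 85], [0, 0, -35, 0, 85], [0, 0, -30, 0, 85], [0, 0, -20, 0, 85], [0, 0, -10, 0, 85], [0, 0, -5, 0, 85], [0, 0, -4, 0, 85], [0, 0, -2, 0, 85], [0, 0, 0, 0, 85]], force=30)

```text
time_s: 7.42
position: [0.4593, 0.3095, 0.0126]
tcp_rot: [[0.049, 0.999, 0.001], [0.999, -0.049, 0.001], [0.001, 0.001, -1.0]]
contact_force: [-0.1, -0.1, -0.1]
gripper_width: 0.085
grasp_force: 0.0
```

Call:
arm_command(increments=[[-1, 1.5, -3, 0, 85], [0, 0, -3, 0, 85], [0, 0, -3, 0, 85], [0, 0, 0, 0, 85]])

```text
time_s: 7.75
position: [0.4573, 0.3104, 0.0023]
tcp_rot: [[0.049, 0.999, -0.0], [0.999, -0.049, -0.0], [-0.0, -0.0, -1.0]]
contact_force: [-0.4, -0.4, -0.2]
gripper_width: 0.085
grasp_force: 0.0
```

Call:
arm_command(increments=[[0, 0, -3, 0, 85], [0, 0, 0, 0, 85]])

```text
time_s: 7.92
position: [0.4574, 0.3105, -0.0007]
tcp_rot: [[0.049, 0.999, -0.0], [0.999, -0.049, -0.0], [-0.0, -0.0, -1.0]]
contact_force: [0.5, -0.4, 0.4]
gripper_width: 0.085
grasp_force: 0.0
```

Call:
arm_command(increments=[[0, 0, -2, 0, 85], [0, 0, 0, 0, 85]])

```text
time_s: 8.08
position: [0.4575, 0.3105, -0.0026]
tcp_rot: [[0.049, 0.999, -0.0], [0.999, -0.049, -0.0], [-0.0, -0.0, -1.0]]
contact_force: [-0.0, -0.2, 0.1]
gripper_width: 0.0851
grasp_force: 0.0
```

Call:
arm_command(increments=[[0, 0, -2.5, 0, 85], [0, 0, 0, 0, 76], [0, 0, 0, 0, 76], [0, 0, 0, 0, 76]])

```text
time_s: 8.42
position: [0.4576, 0.3106, -0.0048]
tcp_rot: [[0.049, 0.999, 0.0], [0.999, -0.049, -0.0], [-0.0, 0.0, -1.0]]
contact_force: [-0.4, -0.5, -0.1]
gripper_width: 0.0759
grasp_force: 0.0
```

Call:
arm_command(increments=[[0, 0, 0, 0, 60], [0, 0, 0, 0, 60], [0, 0, 0, 0, 60], [0, 0, 0, 0, 60]])

```text
time_s: 8.75
position: [0.4578, 0.3107, -0.0045]
tcp_rot: [[0.049, 0.999, 0.0], [0.999, -0.049, 0.0], [0.0, 0.0, -1.0]]
contact_force: [-1.0, -1.4, 6.0]
gripper_width: 0.0693
grasp_force: 33.9
```

Call:
arm_command(increments=[[0, 0, 8, 0, 60], [0, 0, 15, 0, 60], [0, 0, 30, 0, 60], [0, 0, 36, 0, 60], [0, 0, 36, 0, 60], [0, 0, 36, 0, 60], [0, -10, 36, 0, 60], [0, -20, 30, 0, 60], [0, -28, 20, 0.02, 60], [0, -28, 0, 0.02, 60], [0, -28, 0, 0.02, 60]])

```text
time_s: 9.67
position: [0.4579, 0.1959, 0.2439]
tcp_rot: [[-0.013, 1.0, 0.003], [1.0, 0.013, 0.001], [0.001, 0.003, -1.0]]
contact_force: [-0.3, -0.3, -1.4]
gripper_width: 0.0686
grasp_force: 34.9
```

Call:
arm_command(increments=[[0, -28.8, 0, 0.0125, 60], [0, -28.8, 0, 0.0125, 60], [0, -28.8, 0, 0.0125, 60], [0, -28.8, 0, 0.0125, 60], [0, -28.8, 0, 0.0125, 60], [0, -28.8, 0, 0.0125, 60], [0, -28.8, 0, 0.0125, 60], [-0.6, -28.8, 0, 0.0125, 60], [-0.7, -28.8, 0, 0.0125, 60], [0, 0, -30, 0, 60], [0, 0, -30, 0, 60], [0, 0, -30, 0, 60], [0, 0, -20, 0, 60], [0, 0, -10, 0, 60], [0, 0, -5, 0, 60], [0, 0, 0, 0, 60]])

```text
time_s: 11.0
position: [0.4561, -0.0624, 0.117]
tcp_rot: [[-0.124, 0.992, -0.001], [0.992, 0.124, 0.0], [0.0, -0.001, -1.0]]
contact_force: [0.7, -0.5, -1.0]
gripper_width: 0.0685
grasp_force: 34.9
```

Call:
arm_command(increments=[[0, 0, -6, 0, 60], [0, 0, -6, 0, 60], [0, -0.5, -3, 0, 60], [0, 0, 0, 0, 60]], force=22)

```text
time_s: 11.33
position: [0.4578, -0.0636, 0.1027]
tcp_rot: [[-0.122, 0.992, 0.003], [0.992, 0.122, -0.0], [-0.001, 0.003, -1.0]]
contact_force: [2.7, -3.6, 3.8]
gripper_width: 0.0686
grasp_force: 36.0
```

Call:
arm_command(increments=[[0, 0, -2, 0, 60], [0, 0, 0, 0, 60]])

```text
time_s: 11.5
position: [0.4575, -0.0636, 0.1007]
tcp_rot: [[-0.122, 0.992, 0.002], [0.992, 0.122, -0.001], [-0.001, 0.002, -1.0]]
contact_force: [3.5, -4.1, 3.7]
gripper_width: 0.0688
grasp_force: 36.2
```

Call:
arm_command(increments=[[0, 0, -2, 0, 60], [0, 0, 0, 0, 60]])

```text
time_s: 11.67
position: [0.4567, -0.0634, 0.0982]
tcp_rot: [[-0.123, 0.992, 0.001], [0.992, 0.123, -0.0], [-0.0, 0.001, -1.0]]
contact_force: [2.2, -3.3, 3.6]
gripper_width: 0.0685
grasp_force: 36.3
```

Call:
arm_command(increments=[[0, 0, -2, 0, 60], [0, 0, 0, 0, 60]])

```text
time_s: 11.83
position: [0.4561, -0.0632, 0.0959]
tcp_rot: [[-0.123, 0.992, -0.0], [0.992, 0.123, -0.0], [-0.0, -0.0, -1.0]]
contact_force: [2.8, -3.9, 3.3]
gripper_width: 0.069
grasp_force: 36.4
```

```bash
python3 - <<'E'
from h import *
t=cams.grab_frame("top");s=cams.grab_frame("scene")
A=cv2.resize(t[163:243,250:345,::-1],None,fx=4,fy=4,interpolation=cv2.INTER_CUBIC)
B=cv2.resize(s[160:235,265:350,::-1],None,fx=4.7,fy=4.7,interpolation=cv2.INTER_CUBIC)
h=min(len(A),len(B));cv2.imwrite("pics/c3.png",np.hstack([A[:h],B[:h]]))
E
```

```text
(no output)
```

View pics/c3.png

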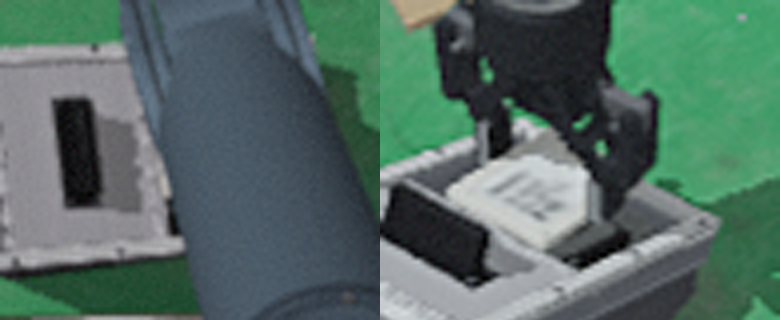

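The right panel shows the disk between the fingers in the bay mouth, uphill top edge about (447,188)-(547,243), just beyond the shutter's low edge; the top view is blocked by the arm. Checking edge position numerically.

```bash
python3 - <<'E'
from h import *
np.set_printoptions(precision=1,suppress=True)
yaw=np.radians(97.2);eh=np.array([np.cos(yaw),np.sin(yaw),0]);ey=np.array([-eh[1],eh[0],0])
C=np.array([455.5,-55.5,77])
def hit(px,off):
    o,d=ray("scene",px);o=o*1000
    p=o+d*(((C+ey*off)-o)@ey)/(d@ey);return (p-C)@eh,p[2]
S3=lambda u,v:((u-380+.5)/4.7-.5+265,(v+.5)/4.7-.5+160)
# ey points to -x; disk corners at offsets -35 (far, +x) and +35
print("disk top edge far",hit(S3(447,188),-35),"near",hit(S3(547,240),35),"near bottom",hit(S3(547,250),35))
print("shutter edge far",hit(S2(300,152),-67),"near",hit(S2(540,275),67))
for uv,w in(((540,268),60),((430,208),0)): print(hit(S2(*uv),w))
print(monitor.observe()["position"])
E
```

```text
disk top edge far (np.float64(41.63503438311029), np.float64(127.17045684917821)) near (np.float64(42.146657817540806), np.float64(128.95193145811947)) near bottom (np.float64(42.60576019370337), np.float64(121.00815974952673))
shutter edge far (np.float64(37.891560251213726), np.float64(110.3930386032572)) near (np.float64(53.16431552815871), np.float64(136.30689365994533))
(np.float64(43.82192653246417), np.float64(126.83213734198387))
(np.float64(36.89133893943171), np.float64(117.51903332851862))
[ 0.5 -0.1  0.1]
```

The disk's uphill edge (h≈42 mm, z≈120) caught on the shutter's low edge and the disk has already pivoted about 23° in the fingers, which is usable: lift, move downhill, then re-enter.

Call:
arm_command(increments=[[0, 0, 3, 0, 60], [0, 0, 6, 0, 60], [0, 0, 6, 0, 60], [0.3, -2.5, 3, 0, 60], [0.3, -2.5, 0, 0, 60], [0, 0, 0, 0, 60]])

```text
time_s: 12.43
position: [0.4568, -0.0687, 0.1143]
tcp_rot: [[-0.123, 0.992, 0.0], [0.992, 0.123, -0.0], [-0.0, 0.0, -1.0]]
contact_force: [0.0, -0.0, -2.0]
gripper_width: 0.069
grasp_force: 36.0
```

```bash
python3 - <<'E'
from h import *
s=cams.grab_frame("scene");print(monitor.observe()["position"],monitor.observe()["contact_force"])
cv2.imwrite("pics/c4.png",cv2.resize(s[160:235,265:350,::-1],None,fx=8,fy=8,interpolation=cv2.INTER_CUBIC))
E
```

```text
[ 0.45668812 -0.06848439  0.11416259] [ 0.12241388 -0.20330208 -1.43850161]
```

View pics/c4.png

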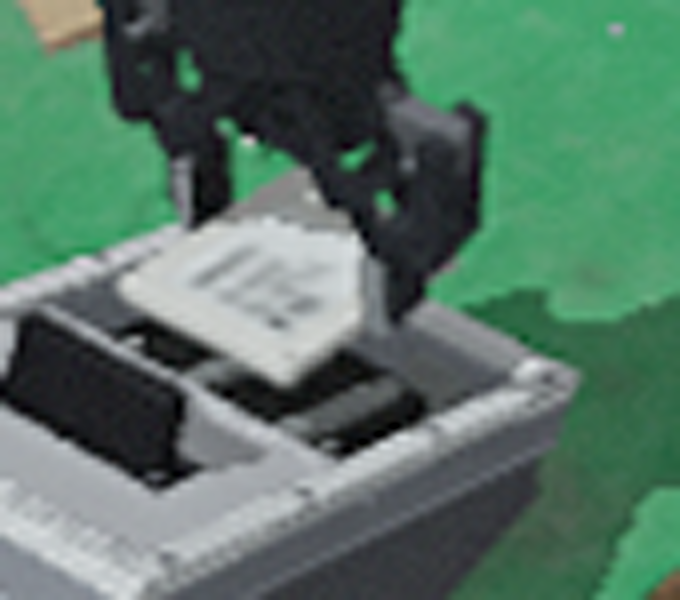

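The disk hangs free; its uphill edge runs (122,282)-(285,378) with the bottom near corner at (288,388), and the ribs and shutter edge (190,375)-(330,455) are clear below.

```bash
cat >> h.py <<'E'
yaw=np.radians(97.2);eh=np.array([np.cos(yaw),np.sin(yaw),0]);ey=np.array([-eh[1],eh[0],0])
C=np.array([455.5,-55.5,77])
def hit(px,off):
    o,d=ray("scene",px);o=o*1000
    p=o+d*(((C+ey*off)-o)@ey)/(d@ey);return np.round([(p-C)@eh,p[2]],1)
S4=lambda u,v:((u+.5)/8-.5+265,(v+.5)/8-.5+160)
E
python3 - <<'E'
from h import *
P=monitor.observe()["position"]*1000;print("tcp h",(P-C)@eh,P[2],"lat",(P-C)@ey)
print("top far",hit(S4(122,280),-35),"top near",hit(S4(287,377),35),"bot near",hit(S4(289,389),35),"bot far",hit(S4(122,290),-35))
print("plate edge near",hit(S4(335,455),62),"at bar end",hit(S4(190,375),0),"far",hit(S4(45,308),-62))
E
```

```text
tcp h -13.030919405261905 114.16259486486865 lat 0.448621200744435
top far [ 36.  141.7] top near [ 40.1 142.5] bot near [ 39.4 136. ] bot far [ 36.5 137.3]
plate edge near [ 51.6 133.2] at bar end [ 46.6 127.1] far [ 45.3 119.8]
```

Call:
arm_command(increments=[[0, 0, -5, 0, 60], [0, 0, -7, 0, 60], [0, 0, -7, 0, 60], [0, 0, -5, 0, 60], [0, 0, -2, 0, 60], [0, 0, 0, 0, 60]])

```text
time_s: 12.98
position: [0.4563, -0.0679, 0.0873]
tcp_rot: [[-0.124, 0.992, -0.002], [0.992, 0.124, 0.0], [0.001, -0.002, -1.0]]
contact_force: [-0.0, -0.1, -0.8]
gripper_width: 0.0687
grasp_force: 36.0
```

Call:
arm_command(increments=[[-0.2, 1.5, -2, 0, 60], [0, 0, 0, 0, 60]])

```text
time_s: 13.15
position: [0.4567, -0.0663, 0.0861]
tcp_rot: [[-0.124, 0.992, 0.0], [0.992, 0.124, 0.0], [0.0, 0.0, -1.0]]
contact_force: [-0.0, 0.8, -0.4]
gripper_width: 0.069
grasp_force: 36.0
```

Call:
arm_command(increments=[[-0.2, 1.5, -2, 0, 60], [0, 0, 0, 0, 60]])

```text
time_s: 13.32
position: [0.4569, -0.0658, 0.0844]
tcp_rot: [[-0.123, 0.992, 0.001], [0.992, 0.123, -0.001], [-0.001, 0.001, -1.0]]
contact_force: [-0.4, -2.8, 3.6]
gripper_width: 0.0685
grasp_force: 36.3
```

Call:
arm_command(increments=[[-0.2, 1.4, -2, 0, 60], [0, 0, 0, 0, 60]])

```text
time_s: 13.48
position: [0.4569, -0.0652, 0.0824]
tcp_rot: [[-0.122, 0.993, 0.001], [0.993, 0.122, -0.002], [-0.002, 0.001, -1.0]]
contact_force: [0.9, -6.1, 2.1]
gripper_width: 0.0688
grasp_force: 36.5
```

Call:
arm_command(increments=[[0, 0, 3, 0, 60], [0.4, -3, 2, 0, 60], [0.4, -3, 0, 0, 60], [0, 0, 0, 0, 60]])

```text
time_s: 13.82
position: [0.4571, -0.07, 0.0872]
tcp_rot: [[-0.123, 0.992, 0.0], [0.992, 0.123, 0.0], [0.0, 0.0, -1.0]]
contact_force: [-0.8, 0.2, -1.7]
gripper_width: 0.0685
grasp_force: 36.2
```

Call:
arm_command(increments=[[0, 0, -3, 0, 60], [0, 0, -2, 0, 60], [0, 0, 0, 0, 60]])

```text
time_s: 14.07
position: [0.4566, -0.0694, 0.0816]
tcp_rot: [[-0.124, 0.992, -0.001], [0.992, 0.124, 0.0], [0.001, -0.001, -1.0]]
contact_force: [-0.1, -0.1, -0.9]
gripper_width: 0.0691
grasp_force: 36.2
```

Call:
arm_command(increments=[[0, 0, -2, 0, 60], [0, 0, 0, 0, 60]])

```text
time_s: 14.23
position: [0.4568, -0.0695, 0.0798]
tcp_rot: [[-0.124, 0.992, -0.001], [0.992, 0.124, 0.0], [0.0, -0.001, -1.0]]
contact_force: [-0.0, 0.5, -1.3]
gripper_width: 0.0686
grasp_force: 36.2
```

Call:
arm_command(increments=[[0, 0, -2, 0, 60], [0, 0, 0, 0, 60]])

```text
time_s: 14.4
position: [0.457, -0.0696, 0.0779]
tcp_rot: [[-0.123, 0.992, -0.0], [0.992, 0.123, 0.0], [0.0, -0.0, -1.0]]
contact_force: [-0.4, -0.3, -1.1]
gripper_width: 0.0687
grasp_force: 36.2
```

Call:
arm_command(increments=[[-0.2, 1, -1, 0, 60], [0, 0, 0, 0, 60]])

```text
time_s: 14.57
position: [0.4568, -0.0685, 0.0771]
tcp_rot: [[-0.123, 0.992, -0.0], [0.992, 0.123, 0.0], [0.0, -0.0, -1.0]]
contact_force: [-0.2, -0.1, -1.0]
gripper_width: 0.069
grasp_force: 36.2
```

Call:
arm_command(increments=[[-0.1, 1, -1.5, 0, 60], [0, 0, 0, 0, 60]])

```text
time_s: 14.73
position: [0.4567, -0.0675, 0.0755]
tcp_rot: [[-0.123, 0.992, -0.0], [0.992, 0.123, 0.0], [0.0, -0.0, -1.0]]
contact_force: [0.4, 0.4, -1.4]
gripper_width: 0.0688
grasp_force: 36.2
```

Call:
arm_command(increments=[[0, 0, -1.5, 0, 60], [0, 0, 0, 0, 60]])

```text
time_s: 14.9
position: [0.4569, -0.0676, 0.0741]
tcp_rot: [[-0.123, 0.992, 0.0], [0.992, 0.123, 0.0], [0.0, 0.0, -1.0]]
contact_force: [-0.1, -0.1, -0.4]
gripper_width: 0.0689
grasp_force: 36.2
```

Call:
arm_command(increments=[[0, 0, -1.5, 0, 60], [0, 0, 0, 0, 60]])

```text
time_s: 15.07
position: [0.4571, -0.0676, 0.0728]
tcp_rot: [[-0.123, 0.992, 0.0], [0.992, 0.123, 0.0], [-0.0, 0.0, -1.0]]
contact_force: [-0.2, -0.1, 3.3]
gripper_width: 0.069
grasp_force: 36.6
```

Call:
arm_command(increments=[[0, 0, -1.5, 0, 60], [0, 0, 0, 0, 60]])

```text
time_s: 15.23
position: [0.4573, -0.0677, 0.0714]
tcp_rot: [[-0.123, 0.992, 0.001], [0.992, 0.123, -0.0], [-0.0, 0.001, -1.0]]
contact_force: [-0.1, 0.4, 4.6]
gripper_width: 0.0688
grasp_force: 36.7
```

Call:
arm_command(increments=[[0, 0, -1.5, 0, 60], [0, 0, 0, 0, 60]])

```text
time_s: 15.4
position: [0.4574, -0.0678, 0.0698]
tcp_rot: [[-0.123, 0.992, 0.001], [0.992, 0.123, -0.0], [-0.0, 0.001, -1.0]]
contact_force: [0.3, -0.2, 4.8]
gripper_width: 0.0687
grasp_force: 36.6
```

Call:
arm_command(increments=[[0, 0, -1, 0, 60], [0, 0, 0, 0, 60]])

```text
time_s: 15.57
position: [0.4574, -0.0677, 0.0689]
tcp_rot: [[-0.123, 0.992, 0.001], [0.992, 0.123, 0.0], [-0.0, 0.001, -1.0]]
contact_force: [1.5, -0.4, 4.9]
gripper_width: 0.0686
grasp_force: 36.6
```

Call:
arm_command(increments=[[0, 0, -1, 0, 60], [0, 0, 0, 0, 60]])

```text
time_s: 15.73
position: [0.4574, -0.0677, 0.0678]
tcp_rot: [[-0.123, 0.992, 0.001], [0.992, 0.123, 0.0], [-0.0, 0.001, -1.0]]
contact_force: [1.6, 0.3, 4.9]
gripper_width: 0.0689
grasp_force: 36.5
```

```bash
python3 - <<'E'
from h import *
s=cams.grab_frame("scene");print(monitor.observe()["position"],monitor.observe()["contact_force"])
cv2.imwrite("pics/c5.png",cv2.resize(s[160:235,265:350,::-1],None,fx=8,fy=8,interpolation=cv2.INTER_CUBIC))
E
```

```text
[ 0.45738931 -0.06771005  0.06785505] [ 1.6116469  -0.21055052  5.29746442]
```

Call:
arm_command(increments=[[0, 0, -1, 0, 60], [0, 0, 0, 0, 60]])

```text
time_s: 15.95
position: [0.4572, -0.0678, 0.0668]
tcp_rot: [[-0.123, 0.992, 0.001], [0.992, 0.123, -0.0], [-0.0, 0.001, -1.0]]
contact_force: [1.6, -0.4, 3.2]
gripper_width: 0.0686
grasp_force: 36.5
```

Call:
arm_command(increments=[[0, 0, -1, 0, 60], [0, 0, 0, 0, 60]])

```text
time_s: 16.12
position: [0.457, -0.0678, 0.0656]
tcp_rot: [[-0.123, 0.992, 0.0], [0.992, 0.123, -0.0], [-0.0, 0.0, -1.0]]
contact_force: [1.5, -0.5, 4.4]
gripper_width: 0.0687
grasp_force: 36.5
```

Call:
arm_command(increments=[[0, 0, -1, 0, 60], [0, 0, 0, 0, 60]])

```text
time_s: 16.28
position: [0.457, -0.068, 0.0652]
tcp_rot: [[-0.123, 0.992, 0.0], [0.992, 0.123, -0.001], [-0.001, 0.0, -1.0]]
contact_force: [1.4, -1.4, 10.6]
gripper_width: 0.0688
grasp_force: 37.2
```

Call:
arm_command(increments=[[-0.2, 1.8, 1.4, 0, 60], [0, 0, 0, 0, 60]])

```text
time_s: 16.45
position: [0.4562, -0.0666, 0.0661]
tcp_rot: [[-0.123, 0.992, -0.001], [0.992, 0.123, -0.001], [-0.001, -0.001, -1.0]]
contact_force: [0.6, -4.1, 2.8]
gripper_width: 0.0685
grasp_force: 36.5
```

Call:
arm_command(increments=[[-0.2, 1.8, 0.9, 0, 60], [0, 0, 0, 0, 60]])

```text
time_s: 16.62
position: [0.4558, -0.0649, 0.0669]
tcp_rot: [[-0.123, 0.992, -0.001], [0.992, 0.123, -0.001], [-0.001, -0.001, -1.0]]
contact_force: [-0.6, -4.4, 6.1]
gripper_width: 0.0687
grasp_force: 36.7
```

Call:
arm_command(increments=[[-0.2, 1.8, 0.9, 0, 60], [0, 0, 0, 0, 60]])

```text
time_s: 16.78
position: [0.4556, -0.0632, 0.0678]
tcp_rot: [[-0.122, 0.992, -0.001], [0.992, 0.122, -0.001], [-0.001, -0.001, -1.0]]
contact_force: [0.4, -4.9, 5.0]
gripper_width: 0.0693
grasp_force: 36.7
```

Call:
arm_command(increments=[[-0.2, 1.8, 0.9, 0, 60], [0, 0, 0, 0, 60]])

```text
time_s: 16.95
position: [0.4554, -0.0615, 0.0687]
tcp_rot: [[-0.122, 0.992, -0.001], [0.992, 0.122, -0.001], [-0.001, -0.001, -1.0]]
contact_force: [0.3, -5.6, 5.0]
gripper_width: 0.0688
grasp_force: 36.7
```

Call:
arm_command(increments=[[-0.2, 1.8, 0.9, 0, 60], [0, 0, 0, 0, 60]])

```text
time_s: 17.12
position: [0.4554, -0.0617, 0.0693]
tcp_rot: [[-0.121, 0.993, -0.001], [0.993, 0.121, -0.003], [-0.003, -0.001, -1.0]]
contact_force: [4.0, -10.4, -2.5]
gripper_width: 0.0686
grasp_force: 35.9
```

Call:
arm_command(increments=[[0.3, -2.6, -1.4, 0, 60], [0.3, -2.4, -1.5, 0, 60], [0, 0, -0.5, 0, 60], [0, 0, 0, 0, 60]])

```text
time_s: 17.45
position: [0.4567, -0.0641, 0.0672]
tcp_rot: [[-0.123, 0.992, 0.0], [0.992, 0.123, -0.001], [-0.001, 0.0, -1.0]]
contact_force: [-2.6, -4.3, 17.5]
gripper_width: 0.0686
grasp_force: 37.9
```

Call:
arm_command(increments=[[0, 0, 0.6, 0, 60], [0, 0, 0, 0, 60], [0, 0, 0, 0, 78], [0, 0, 0, 0, 80], [0, 0, 0, 0, 80], [0, 0, 0, 0, 80]])

```text
time_s: 17.95
position: [0.4557, -0.0632, 0.0665]
tcp_rot: [[-0.124, 0.992, -0.001], [0.992, 0.124, 0.001], [0.001, -0.001, -1.0]]
contact_force: [-0.3, 0.9, -1.0]
gripper_width: 0.0803
grasp_force: 0.0
```

Call:
arm_command(increments=[[0, 0, 3, 0, 80], [0, 0, 8, 0, 80], [0, 0, 15, 0, 80], [0, 0, 30, 0, 80], [0, 0, 35, 0, 80], [0, 0, 35, 0, 82], [0, 15, 30, 0, 85], [0, 35, 10, 0, 85], [0, 38, 0, 0, 85], [0, 38, 0, 0, 85], [0, 38, 0, 0, 85], [0, 38, 0, 0, 85], [0, 38, 0, 0, 85], [0, 38, 0, 0, 85], [0, 0, 0, 0, 85]])

```text
time_s: 19.2
position: [0.4546, 0.2234, 0.2344]
tcp_rot: [[-0.134, 0.991, 0.001], [0.991, 0.134, 0.006], [0.006, 0.002, -1.0]]
contact_force: [0.8, 0.1, 0.8]
gripper_width: 0.0852
grasp_force: 0.0
```

```bash
python3 - <<'E'
from h import *
t=cams.grab_frame("top");s=cams.grab_frame("scene")
cv2.imwrite("pics/t6.png",t[:,:,::-1]);cv2.imwrite("pics/s6.png",s[:,:,::-1])
A=cv2.resize(t[165:235,280:340,::-1],None,fx=7,fy=7,interpolation=cv2.INTER_CUBIC)
B=cv2.resize(s[180:230,270:340,::-1],None,fx=5.4,fy=5.4,interpolation=cv2.INTER_CUBIC)
B=np.vstack([B,np.zeros((len(A)-len(B),B.shape[1],3),np.uint8)])
cv2.imwrite("pics/c6.png",np.hstack([A,B]));print(A.shape,B.shape)
E
```

```text
(490, 420, 3) (490, 378, 3)
```

View pics/c6.png

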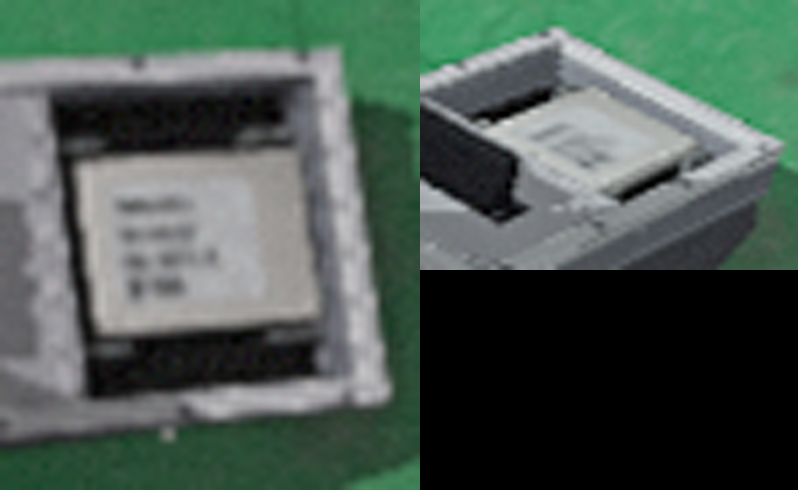

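The last picture shows the disk inside the bay, centred between the side stops: top-panel corners (77,158),(303,150),(320,322),(97,335); scene-panel corners (590,88),(697,145),(615,192). Checking its tilt and height against the rails.

```bash
python3 - <<'E'
from h import *
np.set_printoptions(precision=1,suppress=True)
t=np.radians(28);z=np.array([0,0,1.]);X=eh*np.cos(t)+z*np.sin(t);N=-eh*np.sin(t)+z*np.cos(t)
T6=lambda u,v:((u+.5)/7-.5+280,(v+.5)/7-.5+165)
S6=lambda u,v:((u-420+.5)/5.4-.5+270,(v+.5)/5.4-.5+180)
P={"lowfar":((303,150),(590,88)),"lownear":((320,322),(697,145)),"upnear":((97,335),(615,192)),
 "rail lowfar":((340,50),(560,28)),"rail lownear":((390,400),(783,148))}
R={}
for k,(a,b) in P.items():
    p,e=tri(T6(*a),S6(*b));p=p*1000;R[k]=p;print(k,p,round(e*1000,1),"slope,lat,n",np.array([(p-C)@X,(p-C)@ey,(p-C)@N]))
d=R["upnear"]-R["lownear"];print("tilt",np.degrees(np.arcsin(d[2]/np.linalg.norm(d))),np.linalg.norm(d))
# horizontal-only length from the top view: assuming tilt plane hn=10 at C z=74
o=np.array([455.5,-57,74])+10*N
q=[]
for uv in P["lowfar"][0],P["lownear"][0],P["upnear"][0],(77,158):
    c,v=ray("top",T6(*uv));c=c*1000;q.append(c+v*((o-c)@N)/(v@N))
q=np.array(q);print(q,[np.linalg.norm(q[i]-q[(i+1)%4]) for i in range(4)],"center base",q.mean(0)-10*N)
for i in (0,2): print((q[i]-q[i-3 if i==0 else 1]))
E
```

```text
lowfar [ 496.  -105.3   56.2] 3.0 slope,lat,n [-57.8 -34.    7.2]
lownear [ 424.9 -110.9   59.8] 3.9 slope,lat,n [-53.2  37.3   8.8]
upnear [410.5 -26.2 108.8] 9.3 slope,lat,n [45.5 40.9 11.8]
rail lowfar [ 535.4 -121.8   61.8] 0.2 slope,lat,n [-74.1 -71.   22.2]
rail lownear [ 392.2 -139.4   58.2] 2.3 slope,lat,n [-75.4  73.3  18.8]
tilt 29.724959374622458 98.87851027596774
[[ 494.8 -106.2   56.8]
 [ 423.5 -112.1   58.4]
 [ 414.6  -23.3  105.8]
 [ 485.2  -15.8  105.1]] [np.float64(71.4850908374265), np.float64(101.11732260510777), np.float64(71.05620261429456), np.float64(102.90413209670487)] center base [453.9 -59.7  72.7]
[71.2  5.9 -1.6]
[-9.  88.8 47.5]
```

Call:
arm_command(increments=[[-1.2, -24, 0, 0, 85], [-1.2, -24, 0, 0, 85], [-1.2, -24, 0, 0, 85], [-1.2, -24, 0, 0, 85], [-1.2, -24, 0, 0, 85], [-1.1, -24, 0, 0, 85], [-1.1, -24, 0, 0, 85], [-1, -24, 0, 0, 85], [0, 0, 0, 0, 85]])

```text
time_s: 20.05
position: [0.4462, 0.0155, 0.2328]
tcp_rot: [[-0.114, 0.993, -0.001], [0.993, 0.114, -0.003], [-0.003, -0.002, -1.0]]
contact_force: [0.1, 0.0, -0.9]
gripper_width: 0.085
grasp_force: 0.0
```

Call:
arm_command(increments=[[0, 8, 0, 0, 85], [0, 6, 0, 0, 85], [0, 0, 0, 0, 85]])

```text
time_s: 20.3
position: [0.4471, 0.0388, 0.2333]
tcp_rot: [[-0.126, 0.992, 0.001], [0.992, 0.126, 0.001], [0.001, 0.001, -1.0]]
contact_force: [0.0, 0.1, 1.0]
gripper_width: 0.0851
grasp_force: 0.0
```

Call:
arm_command(increments=[[-1, -6, -20, 0, 85], [0, 0, -20, 0, 85], [0, 0, -15, 0, 85], [0, 0, -5, 0, 85], [0, 0, 0, 0, 85]])

```text
time_s: 20.72
position: [0.4453, 0.0313, 0.172]
tcp_rot: [[-0.125, 0.992, -0.003], [0.992, 0.125, 0.0], [0.001, -0.002, -1.0]]
contact_force: [-0.3, -0.6, -0.2]
gripper_width: 0.0851
grasp_force: 0.0
```

Call:
arm_command(increments=[[0, 0, -6, 0, 85], [0, 0, -6, 0, 85], [0, 0, -2, 0, 85], [0, 0, 0, 0, 85], [0, 0, 0, 0, 55], [0, 0, 0, 0, 55], [0, 0, 0, 0, 55], [0, 0, 0, 0, 55], [0, 0, 0, 0, 55], [0, 0, 0, 0, 55]], force=40)

```text
time_s: 21.55
position: [0.4457, 0.0295, 0.1593]
tcp_rot: [[-0.123, 0.992, -0.001], [0.992, 0.123, -0.001], [-0.001, -0.001, -1.0]]
contact_force: [-3.4, -2.2, 5.9]
gripper_width: 0.0622
grasp_force: 42.0
```

Call:
arm_command(increments=[[0.3, -2.6, -1.4, 0, 55], [0.6, -5.2, -2.8, 0, 55], [0.6, -5.2, -2.8, 0, 55], [0.6, -5.2, -2.8, 0, 55], [0.6, -5.2, -2.8, 0, 55], [0.6, -5.2, -2.8, 0, 55]])

```text
time_s: 22.05
position: [0.4492, 0.0009, 0.144]
tcp_rot: [[-0.123, 0.992, -0.001], [0.992, 0.123, -0.001], [-0.001, -0.001, -1.0]]
contact_force: [-3.7, -1.4, 7.9]
gripper_width: 0.0618
grasp_force: 42.2
```

Call:
arm_command(increments=[[0.7, -5.3, -2.8, 0, 55], [0.7, -5.3, -2.8, 0, 55], [0.7, -5.3, -2.8, 0, 55], [0.7, -5.3, -2.8, 0, 55]])

```text
time_s: 22.38
position: [0.4519, -0.0202, 0.1327]
tcp_rot: [[-0.123, 0.992, -0.001], [0.992, 0.123, -0.001], [-0.001, -0.001, -1.0]]
contact_force: [-3.0, -1.2, 6.3]
gripper_width: 0.062
grasp_force: 42.1
```

Call:
arm_command(increments=[[0.7, -5.3, -2.8, 0, 55], [0.7, -5.3, -2.8, 0, 55], [0.7, -5.3, -2.8, 0, 55], [0.7, -5.3, -2.8, 0, 55]])

```text
time_s: 22.72
position: [0.4545, -0.0414, 0.1214]
tcp_rot: [[-0.123, 0.992, -0.001], [0.992, 0.123, -0.001], [-0.001, -0.001, -1.0]]
contact_force: [-2.9, -0.1, 6.7]
gripper_width: 0.062
grasp_force: 42.0
```

Call:
arm_command(increments=[[0.7, -5.3, -2.8, 0, 55], [0.7, -5.3, -2.8, 0, 55], [0.7, -5.3, -2.8, 0, 55]])

```text
time_s: 22.97
position: [0.4565, -0.0572, 0.1129]
tcp_rot: [[-0.123, 0.992, -0.002], [0.992, 0.123, -0.001], [-0.001, -0.002, -1.0]]
contact_force: [-3.4, -0.7, 5.9]
gripper_width: 0.0622
grasp_force: 42.0
```

Call:
arm_command(increments=[[0.7, -5.3, -2.8, 0, 55], [0.7, -5.3, -2.8, 0, 55], [0.4, -3.5, -1.9, 0, 55], [0, 0, 0, 0, 55]])

```text
time_s: 23.3
position: [0.4582, -0.0721, 0.105]
tcp_rot: [[-0.122, 0.993, -0.002], [0.993, 0.122, -0.001], [-0.001, -0.002, -1.0]]
contact_force: [-1.9, -4.3, -1.0]
gripper_width: 0.0616
grasp_force: 43.5
```

Call:
arm_command(increments=[[0.4, -3, -1.6, 0, 55], [0, 0, 0, 0, 55]])

```text
time_s: 23.47
position: [0.4586, -0.0747, 0.1036]
tcp_rot: [[-0.122, 0.992, -0.002], [0.992, 0.122, -0.001], [-0.001, -0.002, -1.0]]
contact_force: [-3.0, -3.4, 2.7]
gripper_width: 0.0614
grasp_force: 43.8
```

Call:
arm_command(increments=[[0.2, -1.8, -0.9, 0, 55], [0, 0, 0, 0, 55]])

```text
time_s: 23.63
position: [0.4588, -0.0761, 0.1028]
tcp_rot: [[-0.123, 0.992, -0.002], [0.992, 0.123, -0.001], [-0.001, -0.002, -1.0]]
contact_force: [-3.4, -3.2, 4.9]
gripper_width: 0.0618
grasp_force: 44.0
```

Call:
arm_command(increments=[[0.2, -1.8, -0.9, 0, 55], [0, 0, 0, 0, 55]])

```text
time_s: 23.8
position: [0.4589, -0.0766, 0.1025]
tcp_rot: [[-0.123, 0.992, -0.002], [0.992, 0.123, 0.0], [0.0, -0.002, -1.0]]
contact_force: [-7.7, 0.6, 14.6]
gripper_width: 0.0617
grasp_force: 45.1
```

Call:
arm_command(increments=[[0.2, -1.8, -0.9, 0, 55], [0, 0, 0, 0, 55]])

```text
time_s: 23.97
position: [0.459, -0.0767, 0.1023]
tcp_rot: [[-0.125, 0.992, -0.002], [0.992, 0.125, 0.001], [0.002, -0.002, -1.0]]
contact_force: [-11.8, 6.3, 27.4]
gripper_width: 0.0619
grasp_force: 46.4
```

Call:
arm_command(increments=[[-0.1, 1.2, 0.6, 0, 55], [0, 0, 0, 0, 55], [0, 0, 0, 0, 80], [0, 0, 0, 0, 85], [0, 0, 0, 0, 85], [0, 0, 0, 0, 85], [0, 0, 5, 0, 85], [0, 0, 15, 0, 85], [0, 0, 30, 0, 85], [0, 0, 35, 0, 85], [0, 0, 35, 0, 85], [0, 15, 20, 0, 85], [0, 30, 0, 0, 85], [0, 35, 0, 0, 85], [0, 35, 0, 0, 85], [0, 35, 0, 0, 85], [0, 35, 0, 0, 85], [0, 20, 0, 0, 85], [0, 0, 0, 0, 85], [0, 0, 0, 0, 85]])

```text
time_s: 25.63
position: [0.4598, 0.1282, 0.2417]
tcp_rot: [[-0.126, 0.992, 0.0], [0.992, 0.126, 0.0], [0.0, 0.0, -1.0]]
contact_force: [0.4, 0.1, 0.3]
gripper_width: 0.0852
grasp_force: 0.0
```

```bash
python3 - <<'E'
from h import *
t=cams.grab_frame("top");cv2.imwrite("pics/t7.png",t[:,:,::-1])
s=cams.grab_frame("scene")
g=lambda i:i.astype(int).sum(2)//3
a=cv2.imread("pics/t2.png")[:,:,::-1]
# row profile along the eraser centreline, low end: now vs. when the bay was open
for r in (192,200,206): print(r,g(t)[r,268:338].tolist())
E
```

```text
192 [67, 62, 69, 67, 65, 69, 67, 71, 70, 66, 68, 69, 66, 69, 63, 68, 67, 67, 75, 136, 169, 149, 148, 146, 145, 144, 141, 141, 142, 145, 142, 144, 147, 147, 148, 126, 63, 20, 9, 19, 22, 15, 32, 30, 18, 29, 79, 104, 103, 101, 98, 102, 101, 103, 125, 139, 130, 137, 137, 162, 182, 172, 158, 112, 51, 44, 52, 54, 55, 59]
200 [70, 66, 69, 68, 64, 66, 65, 66, 64, 70, 68, 66, 68, 69, 65, 69, 67, 68, 65, 72, 129, 163, 160, 166, 159, 144, 144, 140, 143, 142, 141, 143, 141, 143, 149, 149, 127, 71, 20, 14, 21, 21, 26, 28, 22, 17, 27, 78, 105, 103, 102, 100, 98, 99, 123, 147, 142, 143, 138, 128, 149, 163, 169, 171, 136, 55, 50, 58, 56, 53]
206 [85, 77, 64, 64, 66, 69, 67, 67, 68, 67, 67, 69, 69, 68, 70, 68, 66, 68, 69, 65, 64, 87, 102, 119, 144, 151, 144, 141, 142, 141, 145, 139, 143, 144, 143, 148, 150, 124, 64, 16, 13, 17, 16, 19, 23, 24, 13, 33, 79, 101, 102, 100, 100, 97, 100, 125, 148, 151, 156, 152, 133, 155, 184, 171, 157, 110, 57, 52, 51, 54]
```

```bash
python3 -c "
from rig import ticket
print(ticket.sign_off())"
```

```text
the job is handed in; nothing more can be done
None
```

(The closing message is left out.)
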